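Set up the inspection camera over a valve plate

TASK

Get the bench inspection camera ready over the compressor valve plate: with the boom still pushed home, turn the focus dial on top of the camera head until its white line points at the long index mark. Then press in the release button in the side of the boom's end grip, pull the telescopic boom straight out past its first stop to its second stop, fully extended, and finish holding it out there by hand: still squeezing the grip with the button in, not letting go, the focus still on its mark. Leave the valve plate and everything else on the bench where it is.

Things in the scene. Friction and masses are not known exactly. Their poses are not given: they have to be found in the camera images.
- stand: Boom stand, fixed to the bench: grey base plate 240 x 200 x 16 mm, steel column and a level square aluminium outer tube (36 mm square, axis 200 mm above the bench) reaching 75 mm behind and 165 mm ahead of the column. Origin on the bench under the column; the boom slides out along the stand's -x axis; z up.
- boom (a joint): How far inner tube, camera head and end grip are pulled out (m): 0 home, first stop 0.085, second stop 0.170 (hard end 0.171). A spring catch locks it at home and at each stop, both ways, unless the release button is in; with the button kept in it runs past the first stop. Friction about 1.5 N; a return spring draws it home with 1.5 N (home) to 3 N (extended).
- dial_grip (a point): Point on the focus dial's vertical axis, 16 mm above the flat top of the white camera head (72 mm along the boom, 76 mm across). The dial is a round black fluted knob on the head, 42 mm in diameter, 26 mm high, its top 261 mm above the bench. The point turns with the dial; its -x axis points along the white line. Nothing higher than the dial stands within 150 mm of it.
- dial (a joint): Angle of the focus dial (rad), growing counter-clockwise seen from above; 0 is the white line exactly on the index mark. Travel -0.45 to 1.7. Turns with about 0.04 N m of friction and stays where it is left. The index mark faces the end grip.
- pointer (a point): Outer end of the white line on the dial: on its rim, 21 mm from the axis, at the height of the dial's top.
- index_mark (a point): Point straight over the dial's rim, 21 mm from its axis and at the height of the dial's top, in line with the index mark. The mark is the only long black bar engraved on the head's top (12 x 3 mm, from just outside the dial outwards); the other scale marks are short and thin.
- handgrip (a point): Black rubber grip bar at the boom's free end, 28 mm wide, 30 mm high, level. Origin on its axis level with the middle of the button, 200 mm above the bench, 85 mm from the dial's axis, 49 mm from the head; it reaches from x = -52 to +35 mm. x runs along the boom to the stand (pull to -x), y to the button's side, z up. Squeezing it across y at the origin presses the button.
- release (a joint): How far the release button is pressed in (m): 0 out, 0.007 fully in. The catch is free from about 0.005. Spring: 3.2 N to start, 6 N fully in; it comes out again when let go.
- button_face (a point): Centre of the outer face of the release button, a grey pad 21 mm along the bar and 17 mm high in the +y cheek of the grip; out, it stands 8 mm proud of the rubber (22 mm from the bar's axis), pressed in 1 mm. Pressed along the grip's -y.
- valve_plate: Steel valve plate with two large and four small holes, 100 x 75 x 8 mm, loose on a black rubber mat 4 mm thick under where the camera arrives; the lens stays 100 mm above it. Leave it alone. Origin in the middle of its underside.
- caliper: Loose steel sliding caliper, 190 mm long, with a black slider, lying just past the mat; leave it alone.
- leak_spray: Loose white plastic bottle, 54 mm in diameter, 150 mm high, standing beside the stand; leave it alone.
- filter_drier: Loose copper filter drier, a lying cylinder 44 mm in diameter; leave it alone.
- service_valve: Loose brass service valve, about 90 mm long; leave it alone.
- grease_jar: Loose grey jar with a white lid, 64 mm in diameter, 55 mm high; leave it alone.
- shaft_ring: Loose steel ring, 60 mm in diameter, 12 mm high; leave it alone.
- spanner: Loose steel spanner; leave it alone.

How it is judged:
By the outcome, as a careful person would: the job done as asked, in the order asked, and still so for the second after the job is handed in, while the arm keeps its last pose, push and grip.
It also fails if it takes over 48 s, if anything falls off the work surface, if the arm or the gripper's body presses on something with over 40 N, if the wrist force passes 120 N, or if a joint passes its speed limit or range.

ROBOT

A 6-joint arm with a two-finger parallel gripper is mounted at the origin on the work surface. World frame = base frame: x ahead of the robot, y to its left, z up, the work surface at z = 0. Lengths are in mm, angles in degrees, forces in N, time in s.
With the tool pointing down it reaches from about 300 to 850 mm from the base axis. Payload 4.2 kg.
Tool frame: the origin (TCP) lies midway between the tips of the shut fingers; the grasp point (between the pads) lies 19 mm behind it (env.grasp_offset is the distance from the TCP to the grasp point, in mm); z points along the fingers, y is the line along which they close (so a half turn about z gives the same grasp; the last joint's range is limited). The gripper opens to 91 mm and grips with 3 to 60 N. Pads are 32 mm wide; open, the fingers measure 118 mm over their backs; the gripper's body (76 mm by 178 mm) begins 60 mm behind the grasp point.
Start: joints at [65.031, 18.312, 89.639, -0, 72.044, -1.146], TCP at [232.259, 526.022, 213.976] pointing down, gripper open.
Joint ranges: [-177.97, 177.97], [-48.28, 115.42], [12.27, 149.76], [-77.06, 257.06], [2.81, 150.46], [-146.56, 146.56]. Speed limits (degrees/s): [147.25, 147.25, 180, 180, 180, 180].

INTERFACE

Orientations are given as [roll, pitch, yaw] about the fixed x, y, z axes, in that order (R = Rz(yaw) Ry(pitch) Rx(roll)).
In Python, from workcell import env, optics gives the robot as it stands. The module is installed in compiled form; this text tells all that it offers.
- The arm moves only by the tool send_rows, never from a script. Its argument "targets" is a list that holds one entry, the list of rows, each a list of 7 numbers: the turn, a rotation vector about the world's x, y, z scaled (see below), then the shift along the world's x, y, z scaled (see below), then the closure, from -1 (fully open) to 1 (shut). In form: [[[rx, ry, rz, x, y, z, gripper], ...]]. A call has 1 to 12 rows; each row shifts and turns the commanded pose from where the row before left it; what a row does not reach is not made up. The controller multiplies each number of a shift by 0.2 m and each number of a turn by pi/2 rad. A row lasts 1/10 s, in which the tool goes at most 50 mm and 8.59 degrees, less where a joint would pass 70% of its speed; a pose out of reach is approached as far as the arm can. A call with a number of a shift or a turn outside -1 to 1 is refused whole. A call with a gripper value outside its range is refused whole. The fingers move at their own pace and stop on an object; "grip_force" is the grip in N (left out, the last holds). Time passes only in rows, so rows that do not move let the fingers close. It gives the time, the measured TCP pose, the force, the opening and the grip force at its end, in the units of the state.
- env.state(): the state, without advancing time (a new reading comes with each control period).
- optics.grab_frame(name): name is "scene" or "top"; returns (picture, depth): 400x640x3 uint8, red, green, blue; 400x640 float32, mm along the optical axis (not along the pixel's ray), 0 where there is no reading.
- optics.camera_info(name): a dict with "camera_matrix" (3x3 intrinsics, pixels), "k1" (the pictures are not rectified: a ray, as slopes to the right and down, at radius r is drawn at 1 + k1 r^2 times it, then the intrinsics apply), "R" (3x3) and "t" (3): a world point X has camera coordinates R X + t. Camera axes: x right, y down, z forward; pixel columns grow to the right and rows downward; lengths in mm; the calibration is good to about 2 mm. A picture is of the moment at which its call begins. camera_info takes no time and is no camera call.
- env.job_done(): hands the job in; it is judged then, once.
Trained networks look in the newest picture that a camera, given by its name, has taken for a name from the list of things; names that differ only in an ending like _2 or _b are one class to them, and where a whole thing is asked for, a point or a joint stands for the part that bears it (a point fixed in the world has none). Each returns a list of dicts, best first, with "conf" (0 to 1); they miss things now and then, are a little off and sometimes report something else, mostly with a low value. They report only what shows in the picture. A call takes as long as a camera call.
- optics.silhouettes(camera, name): "mask" (400x640 bool, what is visible of it) and "at" ([column, row] in pixels, amid what is visible of it).
- optics.place_of(camera, name): "at" ([column, row] in pixels: a listed point, or the origin of a listed thing).
The state is a dict: "time_s": time; "qpos": joint angles; "qvel": joint speeds; "effort": joint torques, N m; "ee_pos": TCP position; "ee_rot": TCP orientation; "force": force on the tool from outside, world axes, zero at the start; "torque": the same for the moment, N m; "gripper_width": finger opening in mm; "gripper_force": force on a finger pad.
Only numpy, scipy, OpenCV 4.12 (cv2) and the standard library are available. Lean on these libraries where they do the work, as an engineer would, in place of code of your own. Each camera call takes 0.05 s, during which the arm holds its last target. There are 200 camera calls.

## Working session

There is one attempt and no reset: what is moved stays moved. The work goes in short steps, Python scripts to look and compute and a tool call to move; the robot and the scene stay as the last step left them, time stands still between calls to the robot, and variables do not carry over. Pictures are saved under pics/ and viewed, at most 10 in all, crops included, and the job is handed in when it is done.

Besides the shell and the picture viewer there is one more tool, called after ">>>" as name([rows], argument=value, ...), one row to a line, values as JSON. send_rows: Moves the arm, as the interface text tells. Its arguments: {"type":"object","properties":{"targets":{"type":"array"},"grip_force":{"type":"number"}},"required":["targets"]}

```bash
mkdir -p pics
cat > h.py <<'E'
import numpy as np, cv2
from workcell import env, optics
def ray(cam,px):
    c=optics.camera_info(cam);K=np.array(c["camera_matrix"],float);k1=c["k1"]
    u=cv2.undistortPoints(np.array([[px]],float),K,np.array([k1,0,0,0,0.]))[0,0]
    R=np.array(c["R"]);t=np.array(c["t"]).ravel()
    return -R.T@t, R.T@np.array([u[0],u[1],1.])
def at_z(cam,px,z):
    o,d=ray(cam,px);return o+d*(z-o[2])/d[2]
def at_depth(cam,px,dep):
    o,d=ray(cam,px);return o+d*dep
E
python3 - <<'E'
from h import *
np.set_printoptions(precision=1,suppress=True)
for c in("scene","top"):
    p,d=optics.grab_frame(c);cv2.imwrite(f"pics/{c}0.png",p[:,:,::-1])
    print(c,ray(c,[320,200]))
    for n,z in(("dial_grip",251),("pointer",261),("index_mark",261),("handgrip",200),("button_face",200),("stand",0),("valve_plate",4)):
        for r in optics.place_of(c,n)[:2]: print(n,np.array(r["at"]),round(r["conf"],2),at_z(c,r["at"],z))
print(env.state(),env.grasp_offset)
E
```

```text
scene (array([1179.6, -190.7,  921.5]), array([-0.6,  0.2, -0.7]))
dial_grip [382.7 200.4] 0.69 [634.6 102.4 251. ]
dial_grip [230.8 301.1] 0.4 [ 809.7 -279.8  251. ]
pointer [378.4 200.4] 0.85 [640.1  88.  261. ]
pointer [206.1 233.9] 0.43 [ 638.8 -316.9  261. ]
index_mark [374.4 196.6] 0.83 [626.1  83.  261. ]
handgrip [347.5 223.8] 0.84 [644.5  12.7 200. ]
stand [436.6 241.1] 0.64 [627.9 311.8   0. ]
valve_plate [315.8 273. ] 0.55 [646.2 -71.    4. ]
top (array([ 316. ,  -57.2, 1338.3]), array([ 0.2,  0. , -1. ]))
dial_grip [275.8 146.8] 0.72 [636.3 103.2 251. ]
pointer [283.8 141.6] 0.59 [647.4  79.3 261. ]
index_mark [285.9 146.9] 0.92 [632.   73.6 261. ]
index_mark [337.  164.5] 0.64 [577.1 -65.8 261. ]
handgrip [307.7 152. ] 0.63 [632.1  17.5 200. ]
handgrip [313.1 158.4] 0.51 [612.4   2.3 200. ]
button_face [312.4 156.6] 0.51 [617.9   4.2 200. ]
button_face [465.7 201.6] 0.41 [ 472.3 -428.6  200. ]
stand [226.1 169.4] 0.6 [636.7 312.6   0. ]
stand [283.4 142.3] 0.32 [725.3 113.8   0. ]
valve_plate [339. 163.] 0.59 [644.4 -74.8   4. ]
{'time_s': 0.8, 'qpos': array([65. , 18.3, 89.6, -0. , 72. , -1.1]), 'qvel': array([ 0. ,  0. , -0.1,  0. ,  0. ,  0. ]), 'effort': array([  0. , -41.2, -23.2,   0.1,   0. ,   0. ]), 'ee_pos': array([232.3, 526. , 214. ]), 'ee_rot': array([180. ,   0. , 156.2]), 'force': array([-0.7, -0.7,  1.1]), 'torque': array([-0.,  0., -0.]), 'gripper_force': 0.0, 'gripper_width': 91.22915138572155} 18.8
```

Run:
```python
from h import *
a=cv2.imread("pics/scene0.png");b=cv2.imread("pics/top0.png")
A=cv2.resize(a[150:300,290:490],(800,600),interpolation=cv2.INTER_CUBIC)
B=cv2.resize(b[90:210,210:370],(800,600),interpolation=cv2.INTER_CUBIC)
cv2.imwrite("pics/s0c.png",A);cv2.imwrite("pics/t0c.png",B)
```

```text
(no output)
```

View pics/s0c.png

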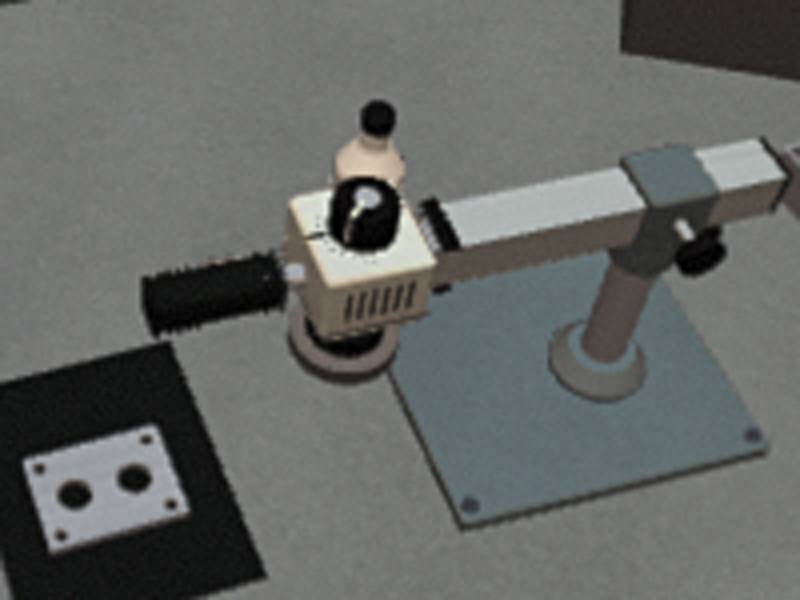

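View pics/t0c.png

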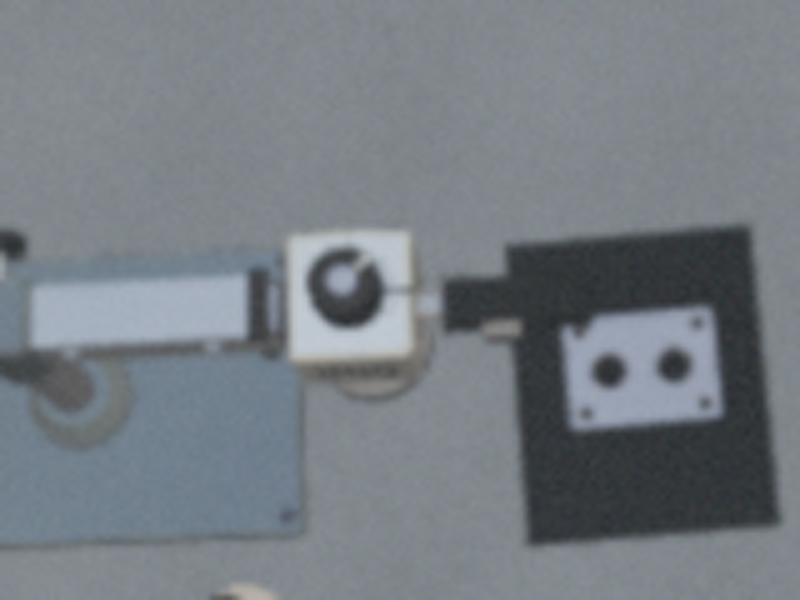

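View pics/scene0.png

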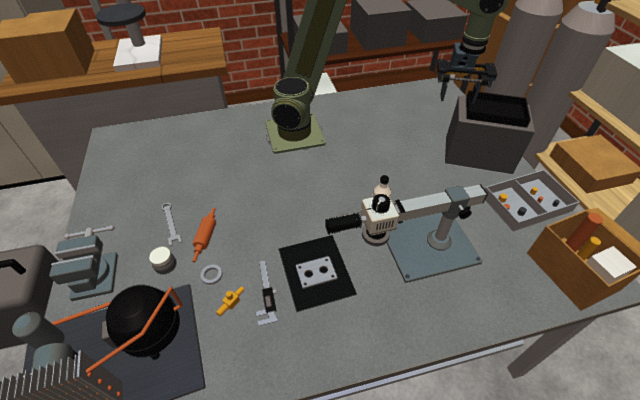

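The scene and top crops show the boom lying about along world y (free end toward -y) and the button pad on the robot's side (-x), at about top (310,156). The white line is roughly 45° CCW of the index mark: dial at top (279,147), mark at about (289,148). The bottle stands below it in the picture.

Run:
```python
from h import *
np.set_printoptions(precision=1,suppress=True)
T=lambda u,v,z:at_z("top",[210+u/5-.4,90+v/5-.4],z)
S=lambda u,v,z:at_z("scene",[290+u/4-.4,150+v/4-.4],z)
def ang(a,b): d=b-a; return np.degrees(np.arctan2(d[1],d[0]))
print("tube T",ang(T(30,289,218),T(248,277,218)),ang(T(30,353,218),T(248,346,218)),"head",ang(T(288,235,235),T(412,233,235)))
print("tube S",ang(S(775,140,218),S(440,205,218)))
print("base",ang(T(0,541,16),T(302,538,16)), "baseS",ang(S(765,445,16),S(465,525,16)))
print("plate",ang(T(565,318,12),T(710,307,12)),ang(T(570,431,12),T(722,421,12)))
print("index T",T(385,291,235),T(412,291,235)); print("line T",T(358,272,261),T(374,253,261))
print("index S",S(305,237,235),S(328,232,235)); print("line S",S(345,240,261),S(368,198,261))
for c in("scene","top"):
  acc={}
  for i in range(4):
    optics.grab_frame(c)
    for n,z in(("dial_grip",251),("pointer",261),("index_mark",261),("handgrip",200),("button_face",200),("stand",0)):
      for r in optics.place_of(c,n)[:1]: acc.setdefault(n,[]).append(at_z(c,r["at"],z))
  for n in acc: print(c,n,np.median(acc[n],0),np.std(acc[n],0))
  for n,z in(("handgrip",215),("leak_spray",150)):
    m=optics.silhouettes(c,n)
    if m: 
      ys,xs=np.where(m[0]["mask"]);r=cv2.minAreaRect(np.c_[xs,ys].astype(np.float32));print(n,m[0]["conf"],at_z(c,m[0]["at"],z),[at_z(c,q,z)[:2] for q in cv2.boxPoints(r)])
```

```text
tube T -89.11434887584586 -90.32237741931029 head -91.31473829394035
tube S -90.39755302741483
base -91.20998699427504 baseS -88.53769997835917
plate -87.48944850823919 -88.03346019914748
index T [636.9  74.8 235. ] [636.3  59.5 235. ]
line T [640.8  86.6 261. ] [651.4  77.6 261. ]
index S [637.3  59.8 235. ] [637.   74.7 235. ]
line S [665.9  72.2 261. ] [638.1  96.9 261. ]
scene dial_grip [640.8  92.1 251. ] [1.8 2.7 0. ]
scene pointer [648.5  86.2 261. ] [3.6 5.3 0. ]
scene index_mark [634.9  76.3 261. ] [3.1 3.  0. ]
scene handgrip [638.9  14.7 200. ] [6.1 1.2 0. ]
scene stand [629.5 312.1   0. ] [ 18.1 273.8   0. ]
scene button_face [750.3 208.4 200. ] [0. 0. 0.]
handgrip 0.58 [661.7  77.9 215. ] [array([639.8, -49.6]), array([562.4, 141.3]), array([704.7, 147.8]), array([764.7, -27.3])]
leak_spray 0.65 [501.3 170.8 150. ] [array([454.5, 156.1]), array([466.4, 202.1]), array([534.7, 175.2]), array([523.4, 131.3])]
top dial_grip [578.6 -99.1 251. ] [ 70.1 227.4   0. ]
top pointer [642.5  77.6 261. ] [4.1 2.  0. ]
top index_mark [636.6  72.4 261. ] [3.1 5.8 0. ]
top handgrip [641.3   7.  200. ] [4. 2. 0.]
top button_face [610.8   9.4 200. ] [4.2 2.8 0. ]
top stand [634.2 315.7   0. ] [1.3 2.8 0. ]
handgrip 0.85 [634.7  78.2 215. ] [array([583.5, 147.3]), array([683.1, 140.5]), array([661.8, -48.2]), array([563.5, -38.6])]
leak_spray 0.57 [451.4 173.3 150. ] [array([448.9, 203.4]), array([492.7, 181.1]), array([462.8, 124.7]), array([419.4, 147.1])]
```

Run:
```python
from h import *
np.set_printoptions(precision=1,suppress=True)
T=lambda u,v,z:at_z("top",[210+u/5-.4,90+v/5-.4],z)[:2]
S=lambda u,v,z:at_z("scene",[290+u/4-.4,150+v/4-.4],z)[:2]
# head top corners; dial dark circle
print("headT",T(288,235,235),T(412,232,235),T(413,357,235),T(290,360,235))
print("headS",S(291,203,235),S(325,287,235),S(437,265,235),S(400,182,235))
print("gripT",T(445,281,215),T(445,329,215))
print("gripS ends",S(145,278,215),S(280,255,215))
for c in("top","scene"):
  p,d=optics.grab_frame(c);g=p.max(2).astype(int)
  x0,y0=(262,130) if c=="top" else (366,190)
  print(c,x0,y0);print(g[y0:y0+(34 if c=="top" else 26),x0:x0+34])
```

```text
headT [672.1 130.1] [671.1  59.1] [597.9  59.4] [598.6 129. ]
headS [608.8  60.4] [677.2  58.5] [678.  129.2] [609.  132.6]
gripT [647.4  42.5] [618.8  42.9]
gripS ends [628.4 -38.5] [631.6  47.3]
top 262 130
[[141 142 138 ... 139 140 142]
 [140 141 141 ... 141 139 142]
 [140 141 140 ... 141 142 141]
 ...
 [114 103  97 ... 118 119 112]
 [135 133 128 ... 115 114 115]
 [139 141 141 ... 113 110 116]]
scene 366 190
[[121 114 116 119 116 120 118 112 180 202 204 203 208 210 211 212 216 212
  210 205 197 195 185 178 151 121 117 116 117 115 119 117 114 116]
 [117 117 116 118 119 116 116 109 171 201 209 208 213 212 212 215 214 211
  210 203 200 195 186 187 174 125 112 113 118 120 115 115 115 113]
 [120 117 117 118 118 117 117 108 162 203 210 215 216 217 219 221 216 215
  214 207 203 193 193 188 174 124 116 116 117 120 116 115 116 116]
 [124 122 124 118 119 116 117 110 146 186 204 210 209 210 212 212 209 207
  210 202 203 196 196 191 168 122 115 116 117 115 116 115 116 113]
 [121 119 119 118 113 120 145 112 118 151 146 118  81  51  46  43  42  74
  143 151 180 197 196 173 126 112 116 117 117 1
[... 2281 characters left out ...]
 178 215 217 220 216 213 210 186  99  37  18   8   5   3   1   3   5
   12  16  48 130 211 220 217 217 219 215 216 220 206 134 160 134]
 [103 147 210 217 215 215 193 172 214 176 120 108  72  49  40  41  35  44
   89 109 143 212 224 220 217 219 218 215 214 219 211 162 137 102]
 [ 97 115 192 212 218 213 216 213 217 172 210 226 181 143 126 133 140 146
  219 227 223 219 217 215 215 216 216 214 212 217 217 202 114  72]
 [100  96 151 216 214 212 213 217 218 211 220 219 199 213 201 209 223 213
  220 219 216 213 213 212 213 216 217 217 213 218 219 212 165  91]
 [103  97 115 195 210 211 214 213 213 209 213 214 215 218 214 195 207 190
  208 213 215 212 213 213 214 216 214 217 218 217 215 218 196 108]]
```

>>> send_rows([
  [[0, 0, 0, 0, 0, 0.19, -1], [0, 0, 0, 0, 0, 0.19, -1], [0, 0, -0.02, 0.169, -0.179, 0, -1], [0, 0, -0.02, 0.169, -0.179, 0, -1], [0, 0, -0.02, 0.169, -0.179, 0, -1], [0, 0, -0.02, 0.169, -0.179, 0, -1], [0, 0, -0.02, 0.169, -0.179, 0, -1], [0, 0, -0.02, 0.169, -0.179, 0, -1], [0, 0, -0.02, 0.169, -0.179, 0, -1], [0, 0, -0.02, 0.169, -0.179, 0, -1], [0, 0, -0.02, 0.169, -0.179, 0, -1], [0, 0, -0.02, 0.169, -0.179, 0, -1]],
])

```text
time_s: 5.1
ee_pos: [571.4, 166.3, 290.2]
ee_rot: [180.0, 0.0, 138.1]
force: [0.5, 0.8, 0.7]
gripper_width: 91.1
gripper_force: 0.0
```

>>> send_rows([
  [[0, 0, 0, 0.169, -0.179, 0, -1], [0, 0, 0, 0.169, -0.179, 0, -1], [0, 0, 0, 0, 0, 0, -1], [0, 0, 0, 0, 0, 0, -1]],
])

```text
time_s: 5.5
ee_pos: [638.1, 95.7, 289.2]
ee_rot: [-180.0, -0.1, 138.1]
force: [0.4, 0.4, -0.2]
gripper_width: 91.3
gripper_force: 0.0
```

>>> send_rows([
  [[0, 0, 0, -0.005, 0, -0.125, -1], [0, 0, 0, 0, 0, -0.12, -1], [0, 0, 0, 0, 0, 0, -1], [0, 0, 0, 0, 0, 0, 1], [0, 0, 0, 0, 0, 0, 1], [0, 0, 0, 0, 0, 0, 1], [0, 0, 0, 0, 0, 0, 1], [0, 0, 0, 0, 0, 0, 1], [0, 0, 0, 0, 0, 0, 1]],
], grip_force=12)

```text
time_s: 6.4
ee_pos: [636.9, 96.4, 241.2]
ee_rot: [180.0, 0.0, 138.2]
force: [0.7, -0.6, -0.0]
gripper_width: 46.0
gripper_force: 0.0
```

>>> send_rows([
  [[0, 0, 0, 0, 0, 0, 1], [0, 0, 0, 0, 0, 0, 1], [0, 0, 0, 0, 0, 0, 1]],
])

```text
time_s: 6.7
ee_pos: [637.3, 96.6, 241.2]
ee_rot: [179.9, 0.0, 138.2]
force: [2.5, 1.1, -0.1]
gripper_width: 41.3
gripper_force: 12.0
```

>>> send_rows([
  [[0, 0, -0.085, 0, 0, 0, 1], [0, 0, -0.085, 0, 0, 0, 1], [0, 0, -0.085, 0, 0, 0, 1], [0, 0, -0.085, 0, 0, 0, 1], [0, 0, -0.085, 0, 0, 0, 1], [0, 0, -0.085, 0, 0, 0, 1], [0, 0, 0, 0, 0, 0, 1], [0, 0, 0, 0, 0, 0, 1]],
])

```text
time_s: 7.5
ee_pos: [637.0, 96.5, 241.2]
ee_rot: [180.0, -0.0, 92.4]
force: [1.7, 1.3, 1.3]
gripper_width: 41.4
gripper_force: 12.0
```

Run:
```python
from h import *
for c in("scene","top"):
    p,d=optics.grab_frame(c);cv2.imwrite(f"pics/{c}1.png",p[:,:,::-1])
a=cv2.imread("pics/scene1.png");b=cv2.imread("pics/top1.png")
f=lambda im,x,y,w,h:cv2.resize(im[y:y+h,x:x+w],(400,400),interpolation=cv2.INTER_CUBIC)
cv2.imwrite("pics/c1.png",np.hstack([f(a,355,175,50,50),f(b,260,125,50,50)]))
```

```text
(no output)
```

View pics/c1.png

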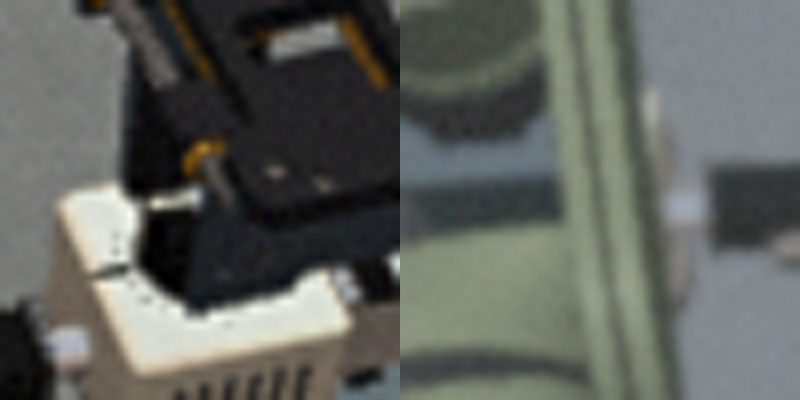

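Scene crop: the line now points from the hub (380.6,199.4) to (373.1,200.6), almost parallel to the index bar at (367–371, 208). I'll refine this by subpixel fit.

Run:
```python
from h import *
np.set_printoptions(precision=1,suppress=True,linewidth=160)
g=np.mean([optics.grab_frame("scene")[0].astype(float).mean(2) for _ in range(8)],0)
print(g[194:212,364:386].astype(int))
def fit(cols,r0,r1,z,sgn):
    P=[]
    for c in cols:
        col=g[r0:r1,c]*sgn; w=np.clip(col-np.median(col) if sgn<0 else col-np.sort(col)[1],0,None)
        w[w<0.25*w.max()]=0
        P.append(at_z("scene",[c,(w*np.arange(r0,r1)).sum()/w.sum()],z)[:2])
    P=np.array(P);m=np.polyfit(P[:,1],P[:,0],1);print(P.tolist());print("angle from -y (ccw+), deg",np.degrees(np.arctan(-m[0])), "x at 96",np.polyval(m,96),"x at 75",np.polyval(m,75))
fit(range(374,380),197,204,261,1)
fit(range(367,371),205,212,235,-1)
```

```text
[[121 122 123 123 125 106  50  17   9  11  10  11  10  17  54  76  82  75  50  25  31  36]
 [121 121 121 124 125 104  49  18  10  11  13  12  10  23  65  60  70  87  47  16  28  35]
 [117 118 119 120 124 104  50  16  10  10  14  13  10  15  46  38  55  80  54  19  18  33]
 [116 119 121 124 136 120  53  10   7   7  14  15  10  10  33  50  41  70  59  28  13  30]
 [136 146 159 170 200 190  88  14   5   8  18  27  28  48  93 117  67  51  73  59  22  19]
 [205 218 224 225 228 228 152  64  37  36  88  94  96 129 163 191  87  31  50  70  36  14]
 [222 222 220 221 221 227 226 170 116 101 197 171 153 133 111 129  61  26  35  53  33  15]
 [216 219 219 218 218 221 229 230 132  56  52  39  36  30  24  51  34  29  29  33  32  19]
 [211 218 220 220 220 221 226 230 137  46   5   7  12  11  13  19  29  31  32  34  32  24]
 [203 216 222 222 222 216 224 222 123  31   2   6  15  19  18  23  31  33  30  33  32  34]
 [192 216 222 223 220 195 217 182  86  18   4   8  12  13  17  28  32  32  32  31  34  32]
 [158 207 218 222 222 211 222 147  63  15   7   5  11   9  10  29  32  32  30  31  34  32]
 [125 19
[... 431 characters left out ...]
33  33  31  30]
 [ 98  95 105 181 213 220 221 217 220 215 161  87  32  12  22  28  29  27  27  27  25  26]]
[[635.3547265323188, 78.60684007980882], [635.8157369027385, 80.97655976329406], [636.3329919740128, 83.32637116502133], [635.950604171577, 86.00617128793607], [635.7951421462723, 88.6063658302208], [636.32623858611, 90.95531989148861]]
angle from -y (ccw+), deg -2.8141834701213218 x at 96 636.482431746226 x at 75 635.4501493869932
[[637.6874492594877, 62.597708429181466], [637.7085529849629, 65.16189287947151], [637.8812489971491, 67.67535227374333], [638.3039143970334, 70.10253062996986]]
angle from -y (ccw+), deg -4.593076738416867 x at 96 640.2745066402903 x at 75 638.5874406680347
```

>>> send_rows([
  [[0, 0, 0.028, 0, 0, 0, 1], [0, 0, 0, 0, 0, 0, 1], [0, 0, 0, 0, 0, 0, -1], [0, 0, 0, 0, 0, 0, -1], [0, 0, 0, 0, 0, 0, -1], [0, 0, 0, 0, 0, 0, -1], [0, 0, 0, 0, 0, 0.2, -1], [0, 0, 0, 0, -0.2, 0.1, -1], [0, 0, 0, 0, -0.25, 0, -1], [0, 0, 0, 0, -0.25, 0, -1], [0, 0, 0, 0, -0.2, 0, -1], [0, 0, 0, 0, 0, 0, -1]],
])

```text
time_s: 9.2
ee_pos: [636.3, -88.8, 300.6]
ee_rot: [-179.9, 0.1, 94.4]
force: [-0.2, 0.6, 0.3]
gripper_width: 91.3
gripper_force: 0.0
```

Run:
```python
from h import *
for c in("scene","top"):
    p=np.mean([optics.grab_frame(c)[0].astype(float) for _ in range(6)],0);np.save(f"pics/{c}2.npy",p)
    cv2.imwrite(f"pics/{c}2.png",p[:,:,::-1])
a=cv2.imread("pics/scene2.png");b=cv2.imread("pics/top2.png")
f=lambda im,x,y,w,h:cv2.resize(im[y:y+h,x:x+w],(400,400),interpolation=cv2.INTER_CUBIC)
cv2.imwrite("pics/c2.png",np.hstack([f(a,360,180,40,40),f(b,260,127,40,40)]))
```

```text
[ WARN:0@9.183] global loadsave.cpp:1063 imwrite_ Unsupported depth image for selected encoder is fallbacked to CV_8U.
```

View pics/c2.png

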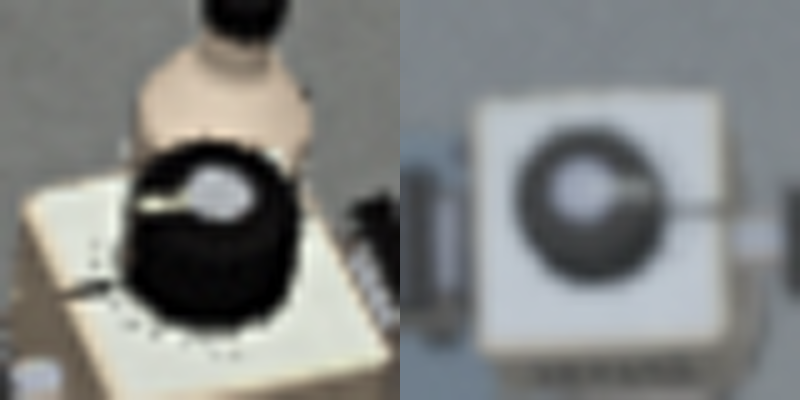

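Both views show the line nearly parallel to the index bar. Top: line (598→605, 146), bar at (287–292, 148). Next is a numeric check in both cameras.

Run:
```python
from h import *
np.set_printoptions(precision=1,suppress=True,linewidth=170)
def fit(c,cols,r0,r1,z,sgn):
    g=np.load(f"pics/{c}2.npy").mean(2);P=[]
    for k in cols:
        col=g[r0:r1,k]*sgn; w=np.clip(col-np.percentile(col,35),0,None); w[w<.25*w.max()]=0
        P.append(at_z(c,[k,(w*np.arange(r0,r1)).sum()/w.sum()],z)[:2])
    P=np.array(P);m=np.polyfit(P[:,1],P[:,0],1);print(c,z,P.round(1).tolist(),"angle",np.degrees(np.arctan(-m[0])),"x@75",np.polyval(m,75))
fit("scene",range(374,379),197,204,261,1);fit("scene",range(366,371),205,212,235,-1)
fit("top",range(281,285),142,150,261,1);fit("top",range(287,292),145,151,235,-1)
def cap(c,x0,x1,y0,y1,z,th):
    g=np.load(f"pics/{c}2.npy").mean(2)[y0:y1,x0:x1];w=(g>th)*1.;Y,X=np.mgrid[y0:y1,x0:x1];q=[(X*w).sum()/w.sum(),(Y*w).sum()/w.sum()];print(c,"cap",q,at_z(c,q,z))
cap("scene",378,388,193,205,261,110);cap("top",274,281,141,151,261,130)
for c in("top","scene"):
  v=[]
  for i in range(4):
    optics.grab_frame(c)
    A={n:np.array(optics.place_of(c,n)[0]["at"]) if optics.place_of(c,n) else None for n in("pointer","index_mark","dial_grip")}
    if all(x is not None for x in A.values()): print(c,at_z(c,A["pointer"],261)[:2],at_z(c,A["index_mark"],261)[:2],at_z(c,A["dial_grip"],251)[:2])
g=np.load("pics/top2.npy").mean(2);print(g[138:156,272:294].astype(int))
```

```text
scene 261 [[635.5, 78.6], [636.0, 80.9], [636.6, 83.2], [637.0, 85.6], [636.2, 88.4]] angle -5.434053176862673 x@75 635.4766344293039
scene 235 [[640.8, 59.0], [638.9, 62.2], [637.7, 65.2], [637.9, 67.7], [638.3, 70.1]] angle 12.857206862006812 x@75 636.409503145165
top 261 [[636.6, 87.2], [636.5, 84.4], [636.9, 81.7], [640.9, 78.8]] angle 25.142067424868742 x@75 641.5144636175654
top 235 [[637.0, 73.7], [637.4, 70.8], [637.3, 68.0], [637.2, 65.2], [637.2, 62.3]] angle 0.5030591250822278 x@75 637.1738639800379
scene cap [np.float64(382.15909090909093), np.float64(197.02272727272728)] [632.1 100.6 261. ]
top cap [np.float64(277.95652173913044), np.float64(145.3913043478261)] [637.1  95.7 261. ]
top [632.3  67.8] [640.3  72.7] [641.9  99.2]
top [625.6  72.3] [635.4  66.4] [631.5  98.7]
top [637.8  68.6] [635.6  71.7] [635.6  92.5]
top [622.6  77. ] [643.   77.4] [628.5  97.9]
scene [628.3  83.7] [636.9  78.3] [636.8  99.2]
scene [621.6  83.8] [637.1  73.9] [637.  95.]
scene [634.9  83.3] [643.2  71.8] [642.9  91.8]
scene [637.8  75.2] [634.5  75.4] [635.7  97.6]
[[192 191 189 185 184 1
[... 915 characters left out ...]
5 127 102  77  70  67  62  67  97 136 152 155 151 139 121 122]
 [ 91  66  67  68  78  88  94  89  76  68  66  61  57  65 112 158 175 180 179 165 140 139]
 [114  66  63  64  66  69  71  69  66  64  61  55  51  71 128 174 185 187 189 176 149 147]
 [144  90  64  63  63  64  65  64  62  59  54  50  54  85 140 181 189 193 192 177 150 148]
 [175 135  81  57  57  58  59  59  56  53  50  51  74 117 160 182 189 195 193 179 149 140]
 [191 169 117  71  54  51  53  54  53  51  53  70 112 159 183 191 195 197 194 179 146 127]
 [195 185 157 122  93  70  61  57  64  74  91 120 154 183 193 196 197 197 194 180 146 119]
 [196 193 187 174 152 127 118 117 124 135 151 173 185 195 196 197 197 197 193 180 148 118]]
```

```bash
cat > fit.py <<'E'
from h import *
from scipy.optimize import least_squares
from scipy.ndimage import gaussian_filter
ROT=43.8; k=5; N=24
ini={c:cv2.imread(f"pics/{c}0.png").astype(float).mean(2) for c in("scene","top")}
sg=lambda d,w:1/(1+np.exp(np.clip(-d/w,-50,50)))
for c,(x0,y0) in(("scene",(369,187)),("top",(266,134))):
    s=(np.arange(N*k)+.5)/k-.5
    W=np.array([[at_z(c,[x0+u,y0+v],261)[:2] for u in s] for v in s])
    I=[ini[c][y0:y0+N,x0:x0+N],np.load(f"pics/{c}2.npy").mean(2)[y0:y0+N,x0:x0+N]]
    Wp=W.reshape(N,k,N,k,2).mean((1,3))
    def model(p,th,a,b):
        cx,cy,ccx,ccy,rc,w,sig=p
        X=W[...,0]-cx;Y=W[...,1]-cy
        d=np.radians(-90+th);u=X*np.cos(d)+Y*np.sin(d);v=-X*np.sin(d)+Y*np.cos(d)
        line=sg(w-abs(v),.3)*sg(u,.3)
        cap=sg(rc-np.hypot(W[...,0]-ccx,W[...,1]-ccy),.3)
        R=np.hypot(X,Y);m=a[0]+(a[1])*line*(1-cap)+a[2]*cap
        back=(R>21.)
        m=np.where(back,b,m)
        return gaussian_filter(m,sig*k).reshape(N,k,N,k).mean((1,3))
    M=np.hypot(Wp[...,0]-637,Wp[...,1]-96)<18.5
    def res(q):
        p=q[:7];r=[]
        for i,th in enumerate((q[7]+q[8],q[7])):
            m=model(p,th,q[9+4*i:12+4*i],q[12+4*i]);r.append((m-I[i])[M])
        r=np.concatenate(r+[[ (q[8]-ROT)*10, (q[5]-1.5)*20 ]]);return r
    for t0 in(-8,0,8):
        q0=[637,96,637,96,8,1.5,.6,t0,ROT,20,130,150,120,20,130,150,120]
        f=least_squares(res,q0,x_scale=[1,1,1,1,1,.3,.1,3,1]+[20]*8,diff_step=1e-4,loss="soft_l1",f_scale=8)
        J=f.jac;cov=np.linalg.pinv(J.T@J)*2*f.cost/M.sum()/2
        print(c,round(f.cost),f.x[:9].round(1),"sd",np.sqrt(cov[7,7]).round(2))
E
python3 fit.py
```

```text
Traceback (most recent call last):
  File "fit.py", line 9, in <module>
    W=np.array([[at_z(c,[x0+u,y0+v],261)[:2] for u in s] for v in s])
                 ~~~~^^^^^^^^^^^^^^^^^^^
  File "h.py", line 9, in at_z
    o,d=ray(cam,px);return o+d*(z-o[2])/d[2]
        ~~~^^^^^^^^
  File "h.py", line 4, in ray
    c=optics.camera_info(cam);K=np.array(c["camera_matrix"],float);k1=c["k1"]
ValueError: time passes only in moves, steps and waits
```

```bash
python3 - <<'E'
s=open("fit.py").read()
s=s.replace("    W=np.array([[at_z(c,[x0+u,y0+v],261)[:2] for u in s] for v in s])\n","""    q=np.array([[x0+a,y0+b] for a in(0,12,24) for b in(0,12,24)],float)
    H=cv2.findHomography(q,np.array([at_z(c,z,261)[:2] for z in q]))[0]
    gx,gy=np.meshgrid(x0+s,y0+s);W=cv2.perspectiveTransform(np.stack([gx,gy],-1).reshape(1,-1,2),H).reshape(N*k,N*k,2)
""")
open("fit.py","w").write(s)
E
timeout 300 python3 fit.py
```

```text
scene 7328 [ 6.398e+02  9.490e+01  6.372e+02  9.670e+01  8.400e+00  1.900e+00
  4.000e-01 -1.380e+01  5.000e+01] sd 0.57
scene 7888 [ 6.404e+02  9.510e+01  6.372e+02  9.670e+01  8.400e+00  2.000e+00
  4.000e-01 -1.520e+01  4.790e+01] sd 0.65
scene 7485 [ 6.400e+02  9.540e+01  6.372e+02  9.670e+01  8.400e+00  1.800e+00
  4.000e-01 -1.360e+01  4.740e+01] sd 0.75
top 1473 [634.6  95.  636.9  96.    8.9   1.5   0.9   6.9  43.2] sd 0.47
top 1471 [634.6  95.1 636.9  96.    8.9   1.6   0.9   6.7  43. ] sd 0.73
top 1789 [634.1  94.5 636.9  96.    8.9   1.7   0.9   9.9  43.4] sd 0.65
```

The networks and the fits disagree by a few degrees. The dial's own end stop (-25.8°) is a sharper reference, so I'll regrip the dial, turn it gently onto the stop while watching the torque, and come back by exactly that angle.

>>> send_rows([
  [[0, 0, 0, 0, 0.25, 0, -1], [0, 0, 0, 0, 0.25, 0, -1], [0, 0, 0, 0, 0.25, 0, -1], [0, 0, 0, 0.003, 0.175, 0, -1], [0, 0, 0, 0, 0, 0, -1], [0, 0, 0, 0, 0, -0.15, -1], [0, 0, 0, 0, 0, -0.148, -1], [0, 0, 0, 0, 0, 0, 1], [0, 0, 0, 0, 0, 0, 1], [0, 0, 0, 0, 0, 0, 1], [0, 0, 0, 0, 0, 0, 1], [0, 0, 0, 0, 0, 0, 1]],
], grip_force=12)

```text
time_s: 13.8
ee_pos: [638.0, 101.3, 242.7]
ee_rot: [179.9, -0.0, 94.8]
force: [0.3, -0.1, 0.3]
gripper_width: 53.8
gripper_force: 0.0
```

>>> send_rows([
  [[0, 0, 0, 0, 0, 0, 1], [0, 0, 0, 0, 0, 0, 1], [0, 0, 0, 0, 0, 0, 1], [0, 0, 0, 0, 0, 0, 1]],
])

```text
time_s: 14.2
ee_pos: [636.7, 101.3, 241.9]
ee_rot: [-179.9, 0.0, 94.8]
force: [-2.9, 0.1, 4.1]
gripper_width: 41.6
gripper_force: 12.0
```

```bash
python3 -c "
from h import *
s=env.state();print(s['time_s'],s['ee_pos'],s['ee_rot'],s['torque'],s['force'],s['effort'][5],s['gripper_width'],s['gripper_force'])"
```

```text
14.2 [636.72955887 101.32066148 241.87869961] [-1.79936991e+02  6.62672512e-03  9.47982463e+01] [-0.21482528  0.84793259  0.01204753] [-2.85604181  0.11791927  4.12902139] -0.020245217601768672 41.63372145793691 12.000687271356583
```

>>> send_rows([
  [[0, 0, 0, 0, 0, 0, 0.2], [0, 0, 0, 0, 0, 0, 0.2], [0, 0, 0, 0, -0.025, 0, 0.2], [0, 0, 0, 0, 0, 0, 1], [0, 0, 0, 0, 0, 0, 1], [0, 0, 0, 0, 0, 0, 1], [0, 0, 0, 0, 0, 0, 1]],
], grip_force=12)

```text
time_s: 14.9
ee_pos: [636.8, 99.5, 241.9]
ee_rot: [-180.0, -0.3, 94.8]
force: [-5.0, 6.2, 5.5]
gripper_width: 41.8
gripper_force: 12.0
```

>>> send_rows([
  [[0, 0, -0.08, 0, 0, 0, 1], [0, 0, -0.08, 0, 0, 0, 1], [0, 0, 0, 0, 0, 0, 1]],
])

```text
time_s: 15.2
ee_pos: [637.8, 99.5, 242.0]
ee_rot: [180.0, -0.3, 80.3]
force: [-2.5, 6.2, 3.6]
gripper_width: 41.6
gripper_force: 12.0
```

```bash
cat > st.py <<'E'
from h import *
np.set_printoptions(precision=3,suppress=True)
s=env.state();print(s['time_s'],s['ee_pos'],s['ee_rot'],"tq",s['torque'],"f",s['force'],s['effort'][5],s['gripper_width'],s['gripper_force'])
E
python3 st.py
```

```text
15.2 [637.816  99.537 241.953] [179.96   -0.349  80.313] tq [ 1.066  0.571 -0.032] f [-2.458  6.162  3.603] 0.40760982781648636 41.599844657303485 12.001331895589828
```

>>> send_rows([
  [[0, 0, -0.06, 0, 0, 0, 1], [0, 0, 0, 0, 0, 0, 1]],
])

```text
time_s: 15.4
ee_pos: [638.2, 99.5, 241.9]
ee_rot: [180.0, -0.4, 74.9]
force: [-1.5, 6.5, 3.8]
gripper_width: 41.8
gripper_force: 12.0
```

```bash
python3 st.py
```

```text
15.4 [638.192  99.478 241.897] [179.95   -0.356  74.946] tq [ 1.103  0.425 -0.09 ] f [-1.51   6.497  3.794] 0.27855159714818 41.8240731438855 12.000892907381058
```

>>> send_rows([
  [[0, 0, -0.03, 0, 0, 0, 1], [0, 0, 0, 0, 0, 0, 1]],
])

```text
time_s: 15.6
ee_pos: [638.4, 99.4, 241.9]
ee_rot: [179.9, -0.4, 72.3]
force: [-0.5, 6.3, 3.0]
gripper_width: 41.6
gripper_force: 12.0
```

```bash
python3 st.py
```

```text
15.6 [638.352  99.364 241.924] [179.942  -0.354  72.309] tq [1.009 0.349 0.082] f [-0.54   6.286  2.985] 0.23444468155503273 41.62513203764492 12.000656872987747
```

>>> send_rows([
  [[0, 0, -0.03, 0, 0, 0, 1], [0, 0, 0, 0, 0, 0, 1]],
])

```text
time_s: 15.8
ee_pos: [638.2, 98.5, 241.9]
ee_rot: [179.9, -0.3, 69.7]
force: [-0.8, 6.9, 3.7]
gripper_width: 42.1
gripper_force: 12.0
```

```bash
python3 st.py
```

```text
15.8 [638.231  98.501 241.945] [179.938  -0.253  69.653] tq [0.916 0.322 0.132] f [-0.809  6.93   3.724] 0.31595095060765743 42.147762640273896 12.001664489507675
```

>>> send_rows([
  [[0, 0, -0.03, 0, 0, 0, 1], [0, 0, 0, 0, 0, 0, 1]],
])

```text
time_s: 16.0
ee_pos: [638.0, 97.6, 241.9]
ee_rot: [179.9, -0.2, 67.0]
force: [-2.1, 5.5, 3.8]
gripper_width: 41.5
gripper_force: 12.0
```

```bash
python3 st.py
```

```text
16.0 [638.001  97.596 241.927] [179.947  -0.158  66.975] tq [0.762 0.366 0.139] f [-2.098  5.474  3.777] 0.3442900814116001 41.51080766193732 12.001174986362457
```

>>> send_rows([
  [[0, 0, -0.03, 0, 0, 0, 1], [0, 0, 0, 0, 0, 0, 1]],
])

```text
time_s: 16.2
ee_pos: [637.7, 96.7, 241.9]
ee_rot: [180.0, -0.1, 64.3]
force: [-2.2, 3.0, 5.6]
gripper_width: 41.6
gripper_force: 12.0
```

```bash
python3 st.py
```

```text
16.2 [637.696  96.717 241.903] [179.955  -0.057  64.273] tq [0.422 0.544 0.207] f [-2.205  2.961  5.621] 0.34903320483863354 41.621276242993765 12.000829428434372
```

The pads began to slip at yaw ≈72°: the torque went up and the tool slid. So the dial is on its -25.8° stop, and it had been about 3° short of its mark. Now I turn back by 25.9°.

>>> send_rows([
  [[0, 0, 0.072, 0, 0, 0, 1], [0, 0, 0.072, 0, 0, 0, 1], [0, 0, 0.072, 0, 0, 0, 1], [0, 0, 0.072, 0, 0, 0, 1], [0, 0, 0, 0, 0, 0, 1], [0, 0, 0, 0, 0, 0, 1]],
])

```text
time_s: 16.8
ee_pos: [637.1, 96.9, 241.9]
ee_rot: [-180.0, -0.1, 90.2]
force: [-2.9, 2.9, 5.5]
gripper_width: 41.6
gripper_force: 12.0
```

```bash
python3 st.py
```

```text
16.8 [637.115  96.859 241.877] [-179.989   -0.061   90.2  ] tq [ 0.5    0.725 -0.   ] f [-2.88   2.937  5.505] 0.01939628622494638 41.6056163208023 12.000706046819687
```

>>> send_rows([
  [[0, 0, 0, 0, 0, 0, -1], [0, 0, 0, 0, 0, 0, -1], [0, 0, 0, 0, 0, 0, -1], [0, 0, 0, 0, 0, 0, -1], [0, 0, 0, 0, 0, 0, -1], [0, 0, 0, 0, 0, 0.2, -1], [0, 0, 0, 0, 0, 0.1, -1], [0, 0, 0, 0, -0.2, 0, -1], [0, 0, 0, 0, -0.225, 0, -1], [0, 0, 0, 0, 0, 0, -1]],
])

```text
time_s: 17.8
ee_pos: [637.4, 6.6, 301.5]
ee_rot: [180.0, 0.2, 89.8]
force: [0.2, 1.7, 0.7]
gripper_width: 91.3
gripper_force: 0.0
```

```bash
python3 - <<'E'
from h import *
for c in("scene","top"):
    p=np.mean([optics.grab_frame(c)[0].astype(float) for _ in range(4)],0);np.save(f"pics/{c}2.npy",p)
    cv2.imwrite(f"pics/{c}3.png",p[:,:,::-1].astype(np.uint8))
a=cv2.imread("pics/scene3.png");b=cv2.imread("pics/top3.png")
f=lambda im,x,y,w,h:cv2.resize(im[y:y+h,x:x+w],(400,400),interpolation=cv2.INTER_CUBIC)
cv2.imwrite("pics/c3.png",np.vstack([np.hstack([f(a,360,180,40,40),f(b,260,127,40,40)]),cv2.resize(a[160:240,300:460],(800,400))])[:600])
E
python3 st.py; sed -i 's/ROT=43.8/ROT=44.5/' fit.py; timeout 200 python3 fit.py
```

```text
18.2 [637.467  12.486 301.265] [-179.996   -0.007   90.203] tq [-0.09   0.068  0.063] f [-0.2   -0.571  0.357] 0.0010234083310933784 91.19061912778491 0.0
scene 7593 [ 6.394e+02  9.530e+01  6.372e+02  9.670e+01  8.300e+00  1.900e+00
  4.000e-01 -9.400e+00  4.590e+01] sd 0.64
scene 8121 [ 6.399e+02  9.530e+01  6.372e+02  9.670e+01  8.300e+00  1.900e+00
  4.000e-01 -1.170e+01  4.630e+01] sd 0.73
scene 8503 [ 6.402e+02  9.500e+01  6.372e+02  9.670e+01  8.300e+00  2.200e+00
  4.000e-01 -1.350e+01  4.790e+01] sd 1.1
top 2996 [635.   94.7 636.9  96.    8.8   1.8   0.8   8.4  42.7] sd 0.73
top 2801 [635.   95.4 636.9  96.    8.8   1.5   0.8   8.3  39.8] sd 0.61
top 2896 [634.9  95.  636.9  96.    8.8   1.8   0.8   8.5  42.4] sd 0.81
```

View pics/c3.png

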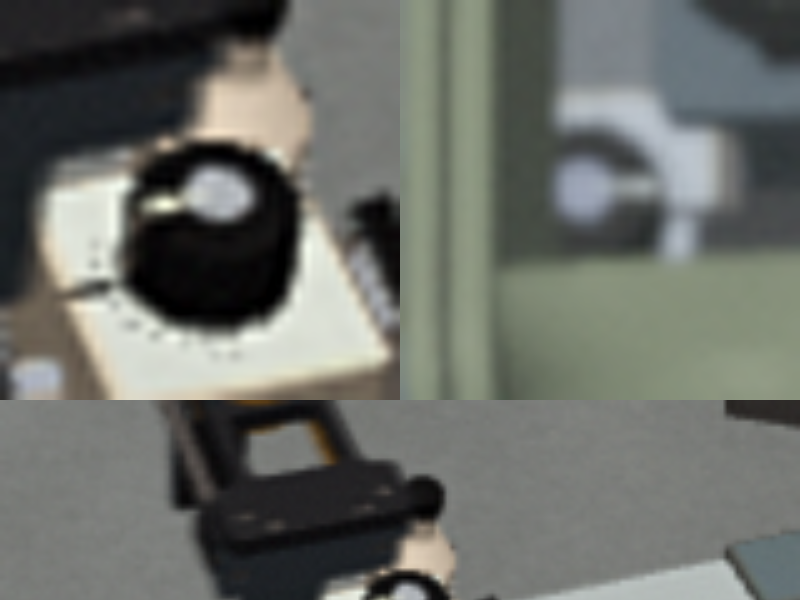

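Scene and top crops: the line (374–379, 200 in scene) runs parallel to the index bar at (366–371, 209), and the gripper is above the end grip. The shift since the last look (+2–3°) matches the stop-based correction. On to the end grip.

>>> send_rows([
  [[0, 0, 0, -0.002, -0.004, -0.2, -1], [0, 0, 0, 0, 0, -0.2, -1], [0, 0, 0, 0, 0, -0.2, -1], [0, 0, 0, 0, 0, 0, -1], [0, 0, 0, 0, 0, 0, 1], [0, 0, 0, 0, 0, 0, 1], [0, 0, 0, 0, 0, 0, 1], [0, 0, 0, 0, 0, 0, 1], [0, 0, 0, 0, 0, 0, 1], [0, 0, 0, 0, 0, 0, 1], [0, 0, 0, 0, 0, 0, 1], [0, 0, 0, 0, 0, 0, 1]],
], grip_force=25)

```text
time_s: 19.4
ee_pos: [636.8, 10.6, 181.5]
ee_rot: [-180.0, -0.0, 90.1]
force: [5.2, 0.2, -2.9]
gripper_width: 30.1
gripper_force: 7.9
```

>>> send_rows([
  [[0, 0, 0, 0, 0, 0, 1], [0, 0, 0, 0, 0, 0, 1], [0, 0, 0, 0, 0, 0, 1], [0, 0, 0, 0, 0, 0, 1]],
])

```text
time_s: 19.8
ee_pos: [637.5, 10.6, 181.5]
ee_rot: [179.9, 0.0, 90.1]
force: [2.0, 0.1, 1.4]
gripper_width: 28.5
gripper_force: 25.0
```

```bash
python3 st.py
```

```text
19.8 [637.511  10.619 181.532] [179.934   0.007  90.134] tq [0.001 0.032 0.33 ] f [1.965 0.083 1.393] 0.371711365878582 28.477165549903866 24.99476820230484
```

>>> send_rows([
  [[0, 0, 0, 0, -0.04, 0, 1], [0, 0, 0, 0, -0.06, 0, 1], [0, 0, 0, 0, -0.06, 0, 1], [0, 0, 0, 0, -0.06, 0, 1], [0, 0, 0, 0, -0.06, 0, 1], [0, 0, 0, 0, -0.04, 0, 1], [0, 0, 0, 0, 0, 0, 1], [0, 0, 0, 0, 0, 0, 1]],
])

```text
time_s: 20.6
ee_pos: [638.2, -54.0, 181.5]
ee_rot: [179.9, 0.0, 90.1]
force: [4.7, 1.4, 0.4]
gripper_width: 28.7
gripper_force: 25.0
```

```bash
python3 st.py
```

```text
20.6 [638.167 -53.981 181.503] [179.85    0.025  90.093] tq [ 0.115 -0.386  0.418] f [4.66  1.363 0.364] 0.41878762654960155 28.67236220921315 25.000165700912476
```

>>> send_rows([
  [[0, 0, 0, 0.0015, -0.04, 0, 1], [0, 0, 0, 0.0015, -0.06, 0, 1], [0, 0, 0, 0.0015, -0.06, 0, 1], [0, 0, 0, 0.0015, -0.06, 0, 1], [0, 0, 0, 0.0015, -0.06, 0, 1], [0, 0, 0, 0.0015, -0.06, 0, 1], [0, 0, 0, 0.001, -0.06, 0, 1], [0, 0, 0, 0, -0.04, 0, 1], [0, 0, 0, 0, 0, 0, 1], [0, 0, 0, 0, 0, 0, 1]],
])

```text
time_s: 21.6
ee_pos: [639.0, -141.5, 181.5]
ee_rot: [180.0, 0.0, 90.1]
force: [1.9, 1.7, 2.5]
gripper_width: 28.7
gripper_force: 25.0
```

```bash
python3 st.py
```

```text
21.6 [ 638.961 -141.514  181.529] [179.997   0.022  90.111] tq [ 0.208 -0.077  0.447] f [1.949 1.675 2.528] 0.4051979351788759 28.718082568445123 25.001300275325775
```

>>> send_rows([
  [[0, 0, 0, 0.001, -0.04, 0, 1], [0, 0, 0, 0, -0.03, 0, 1], [0, 0, 0, 0, -0.015, 0, 1], [0, 0, 0, 0, 0, 0, 1], [0, 0, 0, 0, 0, 0, 1]],
])

```text
time_s: 22.1
ee_pos: [639.1, -158.6, 181.5]
ee_rot: [-180.0, 0.0, 90.1]
force: [0.3, 3.1, 3.6]
gripper_width: 28.7
gripper_force: 25.0
```

```bash
python3 st.py
```

```text
22.1 [ 639.097 -158.56   181.507] [-179.993    0.028   90.119] tq [0.318 0.04  0.346] f [0.295 3.069 3.573] 0.3997431881725788 28.692766345913704 25.003165304660797
```

>>> send_rows([
  [[0, 0, 0, 0, -0.008, 0, 1], [0, 0, 0, 0, 0, 0, 1], [0, 0, 0, 0, 0, 0, 1]],
])

```text
time_s: 22.4
ee_pos: [639.1, -159.7, 181.5]
ee_rot: [-180.0, -0.0, 90.1]
force: [0.0, 4.5, 4.8]
gripper_width: 28.7
gripper_force: 25.0
```

```bash
python3 st.py
```

```text
22.4 [ 639.139 -159.742  181.512] [-179.993   -0.018   90.12 ] tq [0.636 0.163 0.397] f [0.022 4.516 4.754] 0.40659841150045395 28.690668690487716 25.00825971364975
```

>>> send_rows([
  [[0, 0, 0, 0, -0.005, 0, 1], [0, 0, 0, 0, 0, 0, 1], [0, 0, 0, 0, 0, 0, 1], [0, 0, 0, 0, 0, 0, 1]],
])

```text
time_s: 22.8
ee_pos: [639.2, -160.4, 181.5]
ee_rot: [-180.0, -0.1, 90.1]
force: [-0.0, 5.8, 6.2]
gripper_width: 28.6
gripper_force: 25.0
```

```bash
python3 st.py
python3 - <<'E'
from h import *
for c in("scene","top"):
    p=optics.grab_frame(c)[0];cv2.imwrite(f"pics/{c}4.png",p[:,:,::-1])
a=cv2.imread("pics/scene4.png");b=cv2.imread("pics/top4.png")
cv2.imwrite("pics/c4.png",np.hstack([cv2.resize(a[180:260,290:370],(400,400),interpolation=cv2.INTER_CUBIC),cv2.resize(b[110:190,300:380],(400,400),interpolation=cv2.INTER_CUBIC)]))
E
```

```text
22.8 [ 639.167 -160.443  181.532] [-179.994   -0.051   90.125] tq [0.801 0.105 0.402] f [-0.037  5.788  6.154] 0.41167572140693665 28.582890009140844 25.01097947359085
```

View pics/c4.png

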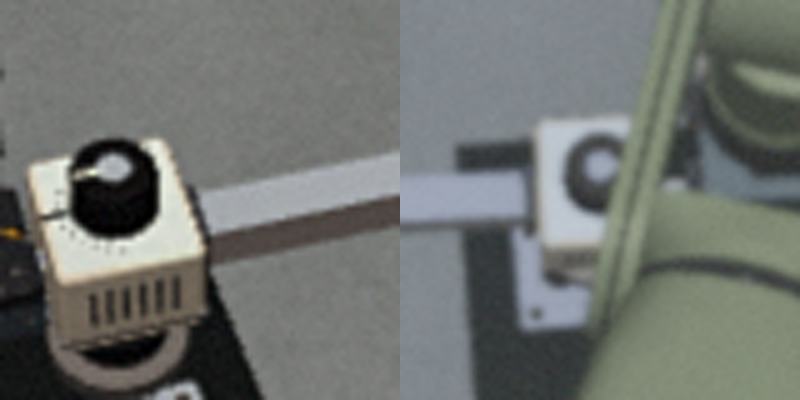

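The crops show the head out over the mat with the line still on the mark (scene ≈(307,215)). The boom travelled 171 mm with the force rising at the end, and the button is in at a 28.6 mm grip.

```bash
python3 -c "
from workcell import env
print(env.job_done())"
```

```text
the job is handed in; nothing more can be done
None
```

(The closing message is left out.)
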